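Spray a shot of lubricant onto an idler pulley

ROBOT

A 7-joint arm with a two-finger parallel gripper is mounted at the origin on the work surface. World frame = base frame: x ahead of the robot, y to its left, z up, the work surface at z = 0. Lengths are in m, angles in rad, forces in N, time in s.
With the tool pointing down it reaches from about 0.4 to 0.875 m from the base axis. Payload 19.3 kg.
Tool frame: the origin (TCP) lies at the very end of the fingers, on their centre line; the grasp point (between the pads) lies 19 mm behind it; z points along the fingers, y is the line along which they close (so a half turn about z gives the same grasp; the last joint's range is limited). The gripper opens to 85 mm and grips with 20 to 120 N. Pads are 22 mm wide; open, the fingers measure 114 mm over their backs; the gripper's body (76 mm by 85 mm) begins 54 mm behind the grasp point. The pads swing forward as they close: fully open they stand 13 mm farther back than shut.
Start: joints at [1.098, 0.521, -0.036, 1.599, 0.021, 1.021, -0.113], TCP at [0.245, -0.575, 0.231] pointing down, gripper open.
Joint ranges: [-2.91, 2.91], [-0.3, 2.13], [-1.5, 1.42], [0.17, 2.43], [-1.26, 4.41], [0.16, 1.93], [-2.52, 2.52]. Speed limits (rad/s): [1.89, 1.89, 2.39, 2.39, 3.01, 3.01, 3.01].

INTERFACE

Orientations are given as [roll, pitch, yaw] about the fixed x, y, z axes, in that order (R = Rz(yaw) Ry(pitch) Rx(roll)).
In Python, from workcell import bot gives the robot as it stands. The module is installed in compiled form; this text tells all that it offers.
- The arm moves only by the tool apply_moves, never from a script. Its arguments are lists of equal length, an entry for each row: "claw": the finger opening in m, from 0 to 0.0854; "xyz": the shift along the tool's x, y, z in m, a list of three; "twist": the turn, a rotation vector about the tool's x, y, z in rad, a list of three. A call has 1 to 20 rows; each row shifts and turns the commanded pose from where the row before left it, along the tool's axes as they then stand; what a row does not reach is not made up. A row lasts 1/10 s, in which the tool goes at most 50 mm and 8.59 degrees, less where a joint would pass 70% of its speed; a pose out of reach is approached as far as the arm can. A call with a gripper value outside its range is refused whole. The fingers move at their own pace and stop on an object; "force" is the grip in N (left out, the last holds). Time passes only in rows, so rows that do not move let the fingers close. It gives the time, the measured TCP pose, the force, the opening and the grip force at its end, in the units of the state.
- bot.observe(): the state, without advancing time (a new reading comes with each control period).
- bot.grab_frame(name): name is "scene" or "top" or "wrist"; returns a dict with "img" (384x512x3 uint8, red, green, blue), "vfov" (degrees; the focal length in pixels is half the picture's height over the tangent of half this angle, whatever the lens; pixels are square), "cx", "cy" (the principal point, pixels), "view" (4x4, takes a point from world to camera coordinates). Camera axes: x right, y up, looking along -z (the intrinsics and any distortion apply to the point x, -y, -z); pixel columns grow to the right and rows downward; lengths in m; the calibration is good to about 2 mm. A picture is of the moment at which its call begins. There is no depth.
- bot.job_done(): hands the job in; it is judged then, once.
Trained networks look in the newest picture that a camera, given by its name, has taken for a name from the list of things; names that differ only in an ending like _2 or _b are one class to them, and where a whole thing is asked for, a point or a joint stands for the part that bears it (a point fixed in the world has none). Each returns a list of dicts, best first, with "score" (0 to 1); they miss things now and then, are a little off and sometimes report something else, mostly with a low value. They report only what shows in the picture. A call takes as long as a camera call. They do not tell look-alikes from the thing itself.
- bot.find_in(camera, query): "position" ([x, y, z] in m, in world coordinates, good to about 4 mm: the middle of the surface that is visible of it).
The state is a dict: "clock": time; "qpos": joint angles; "qd": joint speeds; "joint_efforts": joint torques, N m; "position": TCP position; "tool_rot": TCP orientation; "force": force on the tool from outside, world axes, zero at the start; "moment": the same for the moment, N m; "grip_width": finger opening in m; "finger_force": force on a finger pad.
Only numpy, scipy, OpenCV 4.12 (cv2) and the standard library are available. Lean on these libraries where they do the work, as an engineer would, in place of code of your own. Each camera call takes 0.05 s, during which the arm holds its last target. There are 200 camera calls.

TASK

Lay the grooved idler pulley flat and centred on the round rubber pad in front of the spray can and let go of it. Then give the can's sprung cap one brief press, all the way down to its stop but without leaning hard on it, and let it spring right back up. Leave the pulley on the pad and the other parts where they lie.

Things in the scene. Friction and masses are not known exactly. Their poses are not given: they have to be found in the camera images.
- stand: Spray stand, fixed: grey base plate 310 x 110 x 6 mm (x -45 to 265) with a round black rubber pad, 72 mm across, top 10 mm above the bench; behind it (+x) a plain aluminium spray can, 52 mm thick, in a blue cradle with steel bands. The can leans 30 degrees towards the pad: its axis points up along (-0.5, 0, 0.866) in this frame. Origin: on the bench under the pad's centre, x from pad to can, z up.
- cap_low (a point): Middle of the cap's flat top if the can sat at its lowest in the clamp, at (148, 0, 168) mm in the stand's frame; axes as the stand's. The can was clamped by hand: it and its cap really sit 0 to 30 mm farther up along the leaning axis, differently each time and not measured, so feel for the cap. The clamp holds fast in a careful press.
- cap (a joint): Grey nozzle cap on the can, 30 mm across, 18 mm tall, top square to the leaning axis; pressed down along that axis. 0 = up, 0.008 m = down at its stop. Its spring pushes back with 3 N at first, 9 N at the stop. Under it the can's neck gives 1 mm per 10 N, so past the stop the force climbs fast; over 30 N does damage. Fully pressed reads over 0.0065, up again under 0.0015.
- dose (a joint): Steel dose collar under the cap, 0 at the start. While the cap is pressed it sinks slowly and takes the cap down with it: about 0.8 mm a second at 10 N, faster when pressed harder. It does not spring back. A press of about a second costs 1 mm or less; at 4 mm in all the shot was too long.
- pulley: The idler pulley: steel disc 56 mm across and 24 mm high, lying flat, with two flanges (each 6 mm thick, at bottom and top) and a groove (42 mm across) between them, and a small dark bore in its top. 180 g, may vary. Origin: centre of its underside, z up.
- roller: Bystander: plain upright steel roller, 44 mm across and 50 mm tall, no groove. Origin: centre of its underside.
- block: Bystander: grey bearing block with a foot 34 x 88 mm (x, y) and 12 mm thick and a round housing 50 mm across on it, 58 mm tall in all. Origin: centre of its underside.
- jar: Bystander: black jar with a dark lid, 60 mm across and 60 mm tall. Origin: centre of its underside.
Mind the look-alikes: they are no part of the job. Leave any purple or yellow look-alike of the pulley alone.

How it is judged:
On the way, in this order (a step that is already met when the one before it is completed fails the run):
1. the pulley lies flat and released on the pad, centred within 14 mm (horizontal distance between pulley and stand below 0.014 m and z of pulley in the frame of stand between 0.006 and 0.014 m and angle between pulley's own z axis and vertical below 0.12 rad and contact force between the fingers and pulley below 0.2 N and linear speed of pulley below 0.02 m/s), for 0.2 s.
2. the cap is pressed down at least 6.5 of its 8 mm while the pulley lies in place (all of step 1 and value of joint cap above 0.0065 m), for 0.1 s.
At the end, for the whole second after the job is handed in: The pulley lies flat (within 0.12 rad) on the pad, its centre within 14 mm of the pad's centre, at rest and released; the cap is back up (below 1.5 mm); the dose collar has sunk less than 4 mm; the roller, block and jar have stayed where they were (within 20 mm) and upright (all of step 1 and value of joint cap below 0.0015 m and value of joint dose below 0.004 m and distance of each of roller, block, jar from where it was at the start of the episode below 0.02 m); the robot touches nothing.
It fails at once if the cap is pressed too long or too often: the dose collar sinks 4 mm (value of joint dose above 0.004 m).
It fails at once if the robot pushes on the spray stand with more than 30 N (contact force between any of the fingers, the arm and stand above 30 N).
It fails at once if the cap is pressed before the pulley lies on the pad (value of joint cap above 0.004 m and horizontal distance between pulley and stand above 0.03 m).
It fails at once if the roller, block or jar is moved more than 20 mm or tipped (distance of any of roller, block, jar from where it was at the start of the episode above 0.02 m or angle between any of roller, block, jar's own z axis and vertical above 0.3 rad).
It also fails if it takes over 51 s, if anything falls off the work surface, if the arm or the gripper's body presses on something with over 40 N, if the wrist force passes 120 N, or if a joint passes its speed limit or range.

## Working session

There is one attempt and no reset: what is moved stays moved. The work goes in short steps, Python scripts to look and compute and a tool call to move; the robot and the scene stay as the last step left them, time stands still between calls to the robot, and variables do not carry over. Pictures are saved under pics/ and viewed, at most 10 in all, crops included, and the job is handed in when it is done.

Besides the shell and the picture viewer there is one more tool, called after ">>>" as a command line: name --argument value ..., lists and objects as JSON in quotes. apply_moves: Moves the arm, as the interface text tells. Its arguments: {"type":"object","properties":{"claw":{"type":"array"},"xyz":{"type":"array"},"twist":{"type":"array"},"force":{"type":"number"}},"required":["claw","xyz","twist"]}

```bash
mkdir -p pics
cat > h.py <<'E'
import numpy as np,cv2
from workcell import bot
def save(cam,fn):
    f=bot.grab_frame(cam); cv2.imwrite('pics/'+fn,f['img'][:,:,::-1]); return f
def foc(f): return 192/np.tan(np.radians(f['vfov'])/2)
def proj(f,p):
    c=f['view']@np.r_[p,1]; F=foc(f); return np.round([f['cx']+F*c[0]/-c[2], f['cy']-F*c[1]/-c[2]],1)
def ray(f,u,v,z):
    F=foc(f); d=np.array([(u-f['cx'])/F,-(v-f['cy'])/F,-1]); V=np.linalg.inv(f['view']); o=V[:3,3]; d=V[:3,:3]@d
    return o+d*(z-o[2])/d[2]
E
python3 - <<'E'
from h import *
fs=save('scene','s0.png'); ft=save('top','t0.png')
a=np.hstack([cv2.imread('pics/s0.png'),cv2.imread('pics/t0.png')])
for c,f in(('scene',fs),('top',ft)):
  print(c,[k for k in f],f['vfov'],f['cx'],f['cy'],np.linalg.inv(f['view'])[:3,3])
  for q in('stand','cap','pulley','roller','block','jar','dose'):
    for d in bot.find_in(c,q): print(c,q,np.round(d['position'],3),round(d['score'],2),proj(f,d['position']))
print(bot.observe())
E
```

```text
scene ['img', 'vfov', 'cx', 'cy', 'view'] 53.22399901793905 253.7224643177484 195.51485230185205 [1.38284494 0.06478593 0.89360181]
scene stand [ 0.688 -0.002  0.001] 0.69 [243.3 256.2]
scene pulley [0.58  0.388 0.026] 0.79 [374.  229.2]
scene pulley [ 0.483 -0.316  0.045] 0.72 [151.9 193.2]
scene pulley [0.592 0.288 0.018] 0.6 [340.8 232.3]
scene pulley [0.684 0.27  0.024] 0.57 [338.3 254.9]
scene roller [0.47  0.286 0.043] 0.64 [337.3 198.8]
scene block [ 0.591 -0.283  0.029] 0.89 [154.8 221.3]
scene jar [ 0.59  -0.282  0.031] 0.56 [155.2 220.8]
scene jar [ 0.482 -0.313  0.043] 0.55 [153.  193.6]
scene dose [ 0.648 -0.014  0.188] 0.49 [239.1 200.4]
top ['img', 'vfov', 'cx', 'cy', 'view'] 42.17770952398857 258.37838637963443 193.34824604286166 [0.30459507 0.02644729 1.34749348]
top stand [ 0.603 -0.017  0.009] 0.83 [283.1 195.2]
top stand [ 0.461 -0.312  0.06 ] 0.35 [395.2 251.7]
top pulley [0.678 0.273 0.024] 0.92 [180.1 161.1]
top pulley [0.576 0.285 0.024] 0.91 [171.9 197. ]
top pulley [0.571 0.393 0.022] 0.83 [132.4 196.3]
top roller [0.455 0.283 0.05 ] 0.61 [166.4 240. ]
top bl
[... 171 characters left out ...]
rray([ 1.09777386,  0.52139295, -0.03631246,  1.59953771,  0.02119971,
        1.02110197, -0.11281463]), 'qd': array([ 1.35283664e-03, -2.47931171e-03, -2.13185779e-04,  2.51611910e-05,
       -1.01474470e-03,  2.09195679e-03,  2.19930385e-03]), 'joint_efforts': array([ 1.34434518e-03, -9.26765299e+01,  1.97902165e+00, -3.70227885e+01,
        1.80490001e-02,  1.88106103e-03,  4.90062519e-05]), 'position': array([ 0.2449813 , -0.57495454,  0.23128151]), 'tool_rot': array([-3.14153709e+00, -1.91151672e-06,  4.02776257e-01]), 'force': array([-0.01582832,  0.01121517,  0.62217748]), 'moment': array([-0.02364201,  0.01454299, -0.01026077]), 'finger_force': 0.0, 'grip_width': 0.0857716978433755}
```

Run:
```python
import cv2,numpy as np
s=cv2.imread('pics/s0.png');t=cv2.imread('pics/t0.png')
cv2.imwrite('pics/both.png',np.vstack([cv2.resize(s[100:300,90:440],(525,300)),cv2.resize(t[100:300,90:440],(525,300))]))
```

```text
(no output)
```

View pics/both.png

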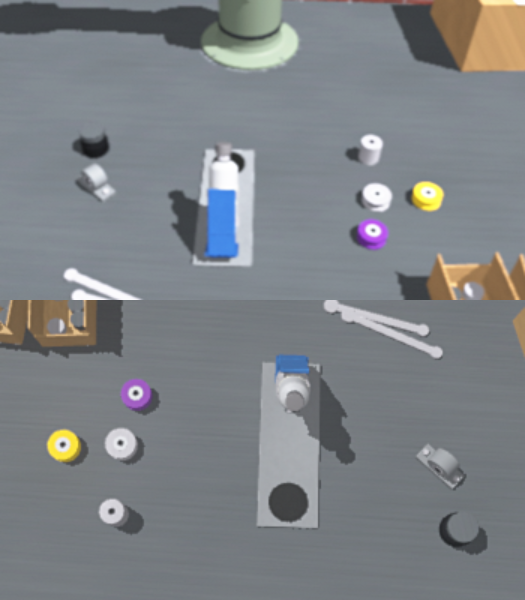

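Top view candidates are the steel pulley (171,196), yellow (132,196), purple (180,161) and the steel roller (166,240, taller, not grooved). By the description I choose the steel disc at (171,196), between yellow and roller. Next: a close crop to check it, and measurements of the pad and plate.

Run:
```python
from h import *
f=save('top','t1.png'); g=save('scene','s1.png')
im=f['img'].astype(int)
def blob(m,u,v):
    n,l,s,c=cv2.connectedComponentsWithStats(m.astype(np.uint8)); i=l[v,u]; print('area',s[i]); return c[i],(l==i)
gray=im.sum(2)/3
print('pad px',im[235,282],'plate',im[215,280],'bench',im[215,240],'pulley',im[190,171])
c,m=blob(gray<60,282,235); print('pad',c,ray(f,*c,0.010))
c,m=blob(gray>140,171,188); print('pul',c,ray(f,*c,0.024))
# plate corners from line fit
pm=(gray>gray[215,280]-15)&(gray<gray[215,280]+18)
c,m=blob(pm,275,215); r=cv2.minAreaRect(np.argwhere(m)[:,::-1].astype(np.float32)); b=cv2.boxPoints(r); print(b,[np.round(ray(f,*p,0.006),4) for p in b])
a=cv2.resize(f['img'][150:260,115:215],None,fx=4,fy=4,interpolation=2); b=cv2.resize(g['img'][150:260,200:380],None,fx=4,fy=4,interpolation=2)
c=cv2.resize(f['img'][130:260,255:320],None,fx=4,fy=4,interpolation=2)[:440]
cv2.imwrite('pics/c1.png',cv2.resize(np.hstack([a,c]),None,fx=.9,fy=.9)[:,:,::-1]);cv2.imwrite('pics/c2.png',b[:,:,::-1])
```

```text
pad px [65 67 68] plate [166 170 175] bench [116 121 125] pulley [216 215 220]
area [     0      0    512    384 196464]
pad [255.41235544 191.46029807] [0.60839661 0.05954838 0.01      ]
area [159 185  22  21 343]
pul [169.6909621  194.94752187] [0.58084698 0.29166239 0.024     ]
area [ 261  142   42  110 2641]
[[260.9667  250.0153 ]
 [264.5162  141.75462]
 [304.5388  143.06685]
 [300.9893  251.32753]] [array([0.4489, 0.0342, 0.006 ]), array([0.7547, 0.0433, 0.006 ]), array([ 0.7579, -0.0697,  0.006 ]), array([ 0.4521, -0.0735,  0.006 ])]
```

View pics/c1.png

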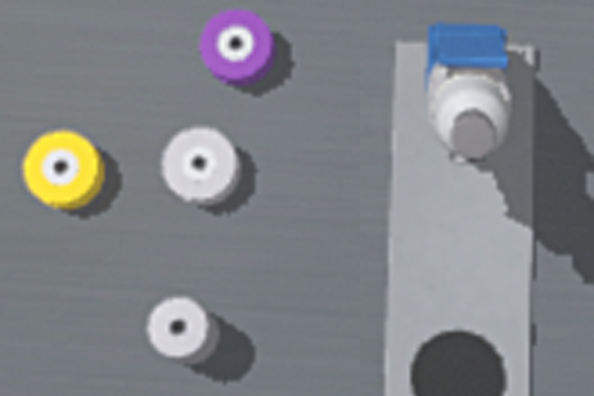

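View pics/c2.png

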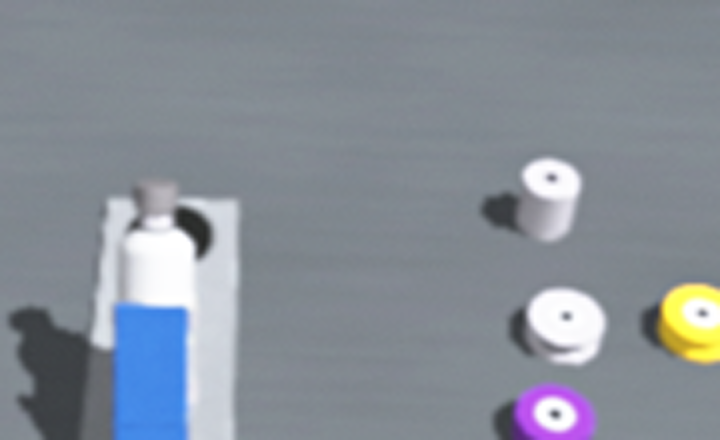

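The crops confirm it: steel white/grey grooved disc with a bore at top pixel (170,195), pad centre at top pixel about (282,235), and a plate yaw of about 0.03. Going above the pulley.

>>> apply_moves --claw '[0.085, 0.085, 0.085, 0.085, 0.085, 0.085, 0.085, 0.085, 0.085, 0.085, 0.085, 0.085, 0.085, 0.085, 0.085, 0.085, 0.085, 0.085, 0.085, 0.085]' --xyz '[[0.0322, -0.0331, -0.001], [0.0322, -0.0331, -0.001], [0.0322, -0.0331, -0.001], [0.0322, -0.0331, -0.001], [0.0322, -0.0331, -0.001], [0.0322, -0.0331, -0.001], [0.0322, -0.0331, -0.001], [0.0322, -0.0331, -0.001], [0.0322, -0.0331, -0.001], [0.0322, -0.0331, -0.001], [0.0322, -0.0331, -0.001], [0.0322, -0.0331, -0.001], [0.0322, -0.0331, -0.001], [0.0322, -0.0331, -0.001], [0.0322, -0.0331, -0.001], [0.0322, -0.0331, -0.001], [0.0322, -0.0331, -0.001], [0.0322, -0.0331, -0.001], [0.0322, -0.0331, -0.001], [0.0322, -0.0331, -0.001]]' --twist '[[0, 0, 0], [0, 0, 0], [0, 0, 0], [0, 0, 0], [0, 0, 0], [0, 0, 0], [0, 0, 0], [0, 0, 0], [0, 0, 0], [0, 0, 0], [0, 0, 0], [0, 0, 0], [0, 0, 0], [0, 0, 0], [0, 0, 0], [0, 0, 0], [0, 0, 0], [0, 0, 0], [0, 0, 0], [0, 0, 0]]'

```text
clock: 2.9
position: [0.5785, 0.2882, 0.2514]
tool_rot: [3.141, -0.0, 0.402]
force: [0.3, -0.1, 0.4]
grip_width: 0.0849
finger_force: 0.0
```

```bash
cat >> h.py <<'E'
from scipy.spatial.transform import Rotation as Ro
def totool(dw):
    o=bot.observe(); return Ro.from_euler('xyz',o['tool_rot']).as_matrix().T@np.array(dw)
E
python3 - <<'E'
from h import *
o=bot.observe(); print(o['position'],o['tool_rot'],o['qpos'],o['clock'],o['force'])
f=save('wrist','w1.png')
for d in bot.find_in('wrist','pulley'): print(d['position'],d['score'],proj(f,d['position']))
t=bot.grab_frame('top')
print('pad',ray(t,282.2,234.7,.01)); print(f['vfov'],f['cx'],f['cy'],np.linalg.inv(f['view']))
print(proj(f,[.578,.287,.024]))
E
```

```text
[0.57846556 0.2881959  0.25135122] [ 3.14138906e+00 -1.50201294e-04  4.02490246e-01] [-0.3134057   0.55837849 -0.37166601  1.50327609  0.21564997  1.12035671
 -1.89604315] 2.9 [ 0.25692734 -0.12779752  0.36336372]
[0.5766, 0.3963, 0.0229] 0.93 [181.1 133.2]
[0.6742, 0.2728, 0.0272] 0.86 [296.5 100.7]
pad [ 0.49333741 -0.02048423  0.01      ]
70.41126176024231 255.85159327842644 191.28369479044753 [[ 3.92432538e-01  8.73622815e-01  2.87714930e-01  6.52754995e-01]
 [-9.19780444e-01  3.72467062e-01  1.23580833e-01  3.20333353e-01]
 [ 7.98700832e-04 -3.13131706e-01  9.49709375e-01  3.93000174e-01]
 [ 0.00000000e+00  0.00000000e+00  0.00000000e+00  1.00000000e+00]]
[256.6 163.9]
```

View pics/w1.png

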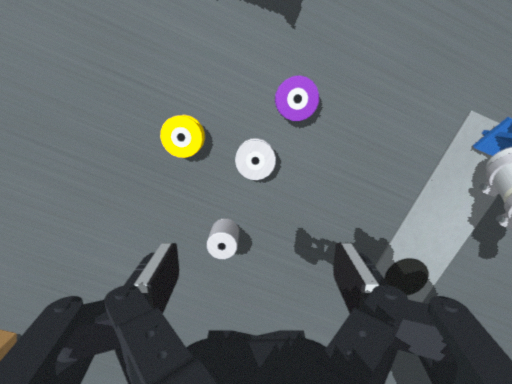

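Steel pulley with bore at (255,160), between yellow (181,136) and purple (297,98); the roller is at (222,245), the pad at (406,276).

Run:
```python
from h import *
f=bot.grab_frame('wrist')
for n,u,v,z in(('pul',255.5,160.3,.024),('pad',406,276,.01)): 
  p=ray(f,u,v,z); print(n,p); 
  if n=='pul':
    o=bot.observe()
    print(totool(p-o['position']))
g=f['img'].astype(int).sum(2)/3
m=(g>150).astype(np.uint8); n,l,s,c=cv2.connectedComponentsWithStats(m); i=l[150,250]; print(s[i],c[i])
```

```text
pul [0.58100296 0.29197061 0.024     ]
[ 0.00512638 -0.00300958  0.22663678]
pad [ 0.49879129 -0.0133904   0.01      ]
[ 236  138   41   42 1304] [256.08435583 158.49923313]
```

>>> apply_moves --claw '[0.085, 0.085, 0.085, 0.085, 0.085, 0.085, 0.085, 0.085, 0.085, 0.085, 0.085]' --xyz '[[0.005, -0.003, 0], [0, 0, 0.03], [0, 0, 0.03], [0, 0, 0.03], [0, 0, 0.03], [0, 0, 0.03], [0, 0, 0.03], [0, 0, 0.03], [0, 0, 0.02], [0, 0, 0.015], [0, 0, 0]]' --twist '[[0, 0, 0], [0, 0, -0.125], [0, 0, -0.125], [0, 0, -0.125], [0, 0, -0.125], [0, 0, 0], [0, 0, 0], [0, 0, 0], [0, 0, 0], [0, 0, 0], [0, 0, 0]]'

```text
clock: 4.2
position: [0.5809, 0.2901, 0.0049]
tool_rot: [-3.141, 0.002, 0.902]
force: [0.1, -0.2, 0.3]
grip_width: 0.085
finger_force: 0.0
```

>>> apply_moves --claw '[0.04, 0.04, 0.04, 0.04, 0.04, 0.04, 0.04, 0.04, 0.04]' --xyz '[[0, 0, 0], [0, 0, 0], [0, 0, 0], [0, 0, 0], [0, 0, 0], [0, 0, 0], [0, 0, 0], [0, 0, 0], [0, 0, 0]]' --twist '[[0, 0, 0], [0, 0, 0], [0, 0, 0], [0, 0, 0], [0, 0, 0], [0, 0, 0], [0, 0, 0], [0, 0, 0], [0, 0, 0]]' --force 40

```text
clock: 5.1
position: [0.5821, 0.2915, 0.008]
tool_rot: [3.141, -0.002, 0.902]
force: [-2.2, -1.3, 9.7]
grip_width: 0.0539
finger_force: 40.1
```

>>> apply_moves --claw '[0.04, 0.04, 0.04, 0.04]' --xyz '[[0, 0, -0.01], [0, 0, -0.03], [0, 0, -0.04], [0, 0, 0]]' --twist '[[0, 0, 0], [0, 0, 0], [0, 0, 0], [0, 0, 0]]'

```text
clock: 5.5
position: [0.5838, 0.2927, 0.0924]
tool_rot: [3.139, -0.007, 0.902]
force: [1.0, 1.3, -2.0]
grip_width: 0.0542
finger_force: 43.1
```

Run:
```python
from h import *
o=bot.observe(); print(o)
f=save('wrist','w2.png')
```

```text
{'clock': 5.5, 'qpos': array([-0.27588112,  0.75485333, -0.43621832,  1.6167127 ,  0.39622669,
        0.85095473, -1.53830646]), 'qd': array([-0.01059942,  0.06123033,  0.02849965,  0.04008836,  0.02750902,
       -0.06343498, -0.0217787 ]), 'joint_efforts': array([   0.97372469, -106.08471394,   -9.38558578,  -29.64257598,
         -0.68590812,    1.87257148,    0.53122809]), 'position': array([0.58375015, 0.29265123, 0.09236122]), 'tool_rot': array([ 3.13861832, -0.00715439,  0.90249028]), 'force': array([ 1.01822688,  1.31490791, -1.96711149]), 'moment': array([ 0.04782424, -0.07078269, -0.03978201]), 'finger_force': 43.091840744018555, 'grip_width': 0.05416586602978689}
```

View pics/w2.png

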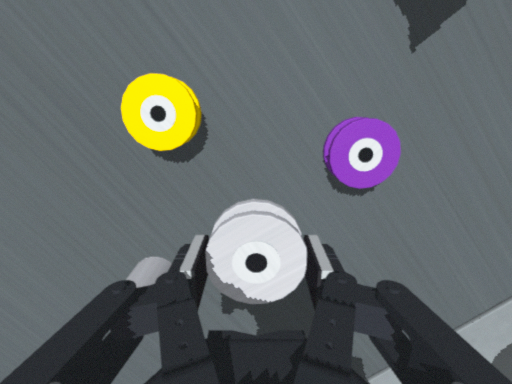

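Pulley is held squarely (bore at 257,262). Carrying it to just short of the pad for one close look.

>>> apply_moves --claw '[0.04, 0.04, 0.04, 0.04, 0.04, 0.04, 0.04, 0.04, 0.04, 0.04, 0.04, 0.04, 0.04, 0.04]' --xyz '[[-0.02, 0.007, -0.0033], [-0.0313, 0.0105, -0.0033], [-0.0313, 0.0105, -0.0033], [-0.0313, 0.0105, -0.0033], [-0.0313, 0.0105, -0.0033], [-0.0313, 0.0105, -0.0033], [-0.0313, 0.0105, -0.0033], [-0.0313, 0.0105, -0.0033], [-0.0313, 0.0105, -0.0033], [-0.0313, 0.0105, -0.0033], [-0.0313, 0.0105, -0.0033], [-0.0313, 0.0105, -0.0033], [-0.012, 0.0035, -0.0033], [0, 0, 0]]' --twist '[[0, 0, 0], [0, 0, 0], [0, 0, 0], [0, 0, 0], [0, 0, 0], [0, 0, 0], [0, 0, 0], [0, 0, 0], [0, 0, 0], [0, 0, 0], [0, 0, 0], [0, 0, 0], [0, 0, 0], [0, 0, 0]]'

```text
clock: 6.95
position: [0.4463, -0.0842, 0.1293]
tool_rot: [3.141, 0.001, 0.9]
force: [-0.6, 0.6, -2.9]
grip_width: 0.054
finger_force: 43.0
```

Run:
```python
from h import *
o=bot.observe(); print(o['position'],o['tool_rot'],o['force'],o['clock'])
f=save('wrist','w3.png')
for q in('pulley','stand'):
  for d in bot.find_in('wrist',q): print(q,d['position'],d['score'],proj(f,d['position']))
print(proj(f,[.4955,-.0185,.01]),proj(f,np.r_[o['position'][:2],o['position'][2]+.016]))
np.savez('w3.npz',view=f['view'],k=[f['vfov'],f['cx'],f['cy']])
```

```text
[ 0.44633277 -0.0842453   0.12931372] [3.14145085e+00 8.92811232e-04 8.99556032e-01] [-0.63916897  0.5640862  -2.9262608 ] 6.95
stand [0.5427, -0.0255, 0.0064] 0.75 [299.4  72.2]
stand [0.4392, -0.3133, 0.0558] 0.64 [385.1 365.4]
[253.2 100.2] [255.9 262.1]
```

View pics/w3.png

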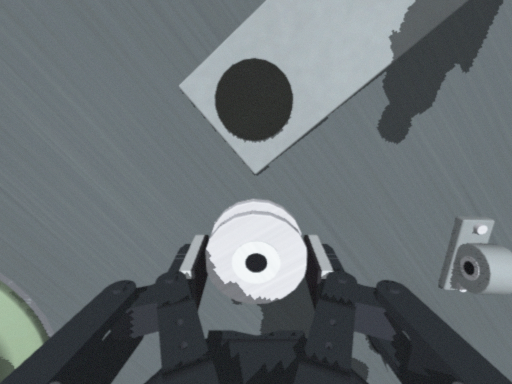

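The pad shows centred at (254,100) and the bore at (256,262), both as predicted, so the pad is at about (0.496,-0.019). Moving over and lowering.

>>> apply_moves --claw '[0.04, 0.04, 0.04, 0.04, 0.04, 0.04, 0.04, 0.04, 0.04, 0.04]' --xyz '[[0.03, -0.0006, 0], [0.03, -0.0006, 0.01], [0.022, -0.0004, 0.02], [0, 0, 0.025], [0, 0, 0.025], [0, 0, 0.015], [0, 0, 0.008], [0, 0, 0.003], [0, 0, 0.001], [0, 0, 0]]' --twist '[[0, 0, 0], [0, 0, 0], [0, 0, 0], [0, 0, 0], [0, 0, 0], [0, 0, 0], [0, 0, 0], [0, 0, 0], [0, 0, 0], [0, 0, 0]]'

```text
clock: 8.1
position: [0.4971, -0.0167, 0.0227]
tool_rot: [3.141, -0.001, 0.903]
force: [-0.3, -0.5, -2.2]
grip_width: 0.054
finger_force: 43.0
```

>>> apply_moves --claw '[0.04, 0.04, 0.04]' --xyz '[[-0.0018, 0, 0.0025], [0, 0, 0.001], [0, 0, 0]]' --twist '[[0, 0, 0], [0, 0, 0], [0, 0, 0]]'

```text
clock: 8.4
position: [0.4956, -0.0185, 0.0188]
tool_rot: [3.141, -0.0, 0.903]
force: [0.3, 0.2, -1.2]
grip_width: 0.0538
finger_force: 43.0
```

>>> apply_moves --claw '[0.04, 0.04]' --xyz '[[0, 0, 0.0008], [0, 0, 0]]' --twist '[[0, 0, 0], [0, 0, 0]]'

```text
clock: 8.6
position: [0.4957, -0.0184, 0.0181]
tool_rot: [3.141, -0.0, 0.903]
force: [-0.2, -1.0, 2.9]
grip_width: 0.054
finger_force: 43.5
```

>>> apply_moves --claw '[0.06, 0.07, 0.085, 0.085, 0.085, 0.085, 0.085, 0.085, 0.085]' --xyz '[[0, 0, 0], [0, 0, 0], [0, 0, 0], [0, 0, 0], [0, 0, -0.01], [0, 0, -0.03], [0, 0, -0.04], [-0.03, 0, -0.03], [-0.04, 0, -0.02]]' --twist '[[0, 0, 0], [0, 0, 0], [0, 0, 0], [0, 0, 0], [0, 0, 0], [0, 0, 0], [0, 0, 0], [0, 0, 0], [0, 0, 0]]'

```text
clock: 9.5
position: [0.4529, -0.0727, 0.1504]
tool_rot: [3.139, -0.002, 0.905]
force: [0.5, -1.8, -0.1]
grip_width: 0.0851
finger_force: 0.0
```

Run:
```python
from h import *
o=bot.observe(); print(o['position'],o['tool_rot'],o['force'],o['clock'])
f=save('wrist','w4.png'); t=save('top','t4.png'); s=save('scene','s4.png')
print('pred pulley top',proj(f,[.496,-.019,.034]),proj(t,[.496,-.019,.034]),proj(s,[.496,-.019,.034]))
c,sn=np.cos(.03),np.sin(.03)
for k in(0,10,20,30):
  a=np.array([.148-.0005*k,0,.168+.000866*k]); p=np.array([.496+c*a[0],-.019+sn*a[0],a[2]]); print(k,np.round(p,4),*[proj(x,p) for x in(f,t,s)])
A=f['img'];B=cv2.resize(t['img'][130:258,250:320],None,fx=3,fy=3,interpolation=2);C=cv2.resize(s['img'][170:298,210:285],None,fx=3,fy=3,interpolation=2)
cv2.imwrite('pics/m4.png',np.hstack([B,C])[:,:,::-1])
```

```text
[ 0.45285589 -0.07269519  0.150416  ] [ 3.13946830e+00 -1.82167264e-03  9.05466900e-01] [ 0.52431986 -1.76007102 -0.14554073] 9.5
pred pulley top [256.5 115.8] [282.1 232.4] [242.5 202.4]
0 [ 0.6439 -0.0146  0.168 ] [ 593.1 -154. ] [285.8 164.9] [239.1 204.7]
10 [ 0.6389 -0.0147  0.1767] [ 609.6 -165. ] [285.9 165.9] [239.1 201.1]
20 [ 0.6339 -0.0149  0.1853] [ 629.1 -178.1] [286.1 167. ] [239.1 197.5]
30 [ 0.6289 -0.015   0.194 ] [ 652.6 -193.8] [286.2 168. ] [239.1 193.9]
```

View pics/w4.png

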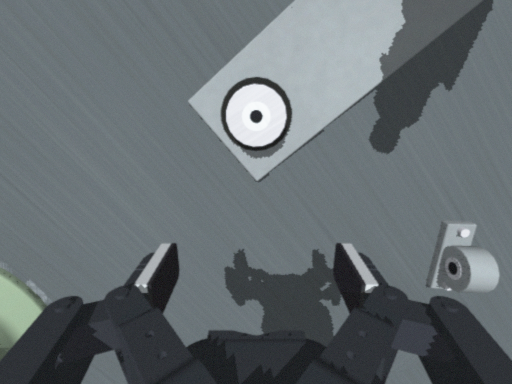

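View pics/m4.png

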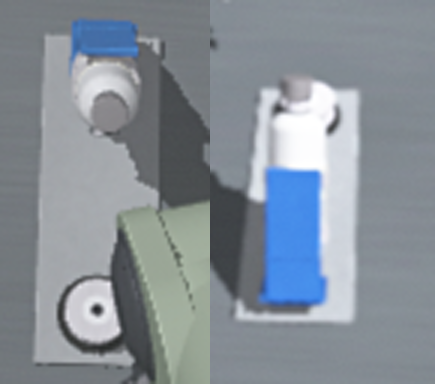

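The pulley sits centred on the pad (bore at 256,116, as predicted). The cap is seen at top (286,167) and scene (239,196), so about 20–25 mm up the axis. Lifting, closing the fingers and tilting the tool along the can axis.

```bash
cat >> h.py <<'E'
AX=np.array([.5*np.cos(.03),.5*np.sin(.03),-.866])
def kpt(k):
    a=.148-.0005*k; return np.array([.496+a*np.cos(.03),-.019+a*np.sin(.03),.168+.000866*k])
def status():
    o=bot.observe(); R=Ro.from_euler('xyz',o['tool_rot']).as_matrix(); z=R[:,2]
    w=np.cross(z,AX); w=w/np.linalg.norm(w)*np.arcsin(min(1,np.linalg.norm(w)))
    d=o['position']-kpt(0); k=-(d@AX)*1000
    print('clk',o['clock'],'pos',np.round(o['position'],4),'q',np.round(o['qpos'],2),'width',o['grip_width'])
    print('twist needed',np.round(R.T@w,4),'k mm',round(k,2),'lateral tool mm',np.round(R.T@(d+AX*k/1000)*1000,1),'F axis',round(-o['force']@AX,2),np.round(o['force'],2))
E
python3 -c "
from h import *
status()"
```

```text
clk 9.65 pos [ 0.4517 -0.0756  0.1497] q [ 0.45  0.42 -0.52  2.09  0.32  0.71 -0.95] width 0.08473112152640233
twist needed [-0.3974  0.338  -0.    ] k mm 81.15 lateral tool mm [-141.2  -81.8   88.4] F axis 0.76 [0.05 0.74 0.92]
```

>>> apply_moves --claw '[0, 0, 0, 0, 0, 0, 0, 0]' --xyz '[[0, 0, -0.04], [0, 0, -0.045], [0, 0, 0], [0, 0, 0], [0, 0, 0], [0, 0, 0], [0, 0, 0], [0, 0, 0]]' --twist '[[0, 0, 0], [0, 0, 0], [-0.0994, 0.0845, 0], [-0.0994, 0.0845, 0], [-0.0994, 0.0845, 0], [-0.0994, 0.0845, 0], [0, 0, 0], [0, 0, 0]]'

```text
clock: 10.45
position: [0.4529, -0.0749, 0.2324]
tool_rot: [2.764, -0.301, 0.958]
force: [0.9, -0.5, 1.0]
grip_width: 0.0001
finger_force: 0.0
```

```bash
python3 -c "
from h import *
status(); print(totool(kpt(45)-bot.observe()['position']))"
```

```text
clk 10.45 pos [ 0.4529 -0.0749  0.2324] q [ 0.77  0.12 -0.74  2.35  0.2   0.23 -0.8 ] width 0.00013141987697652539
twist needed [-0.0345  0.0296 -0.    ] k mm 152.13 lateral tool mm [-128.5  -67.8    6.1] F axis 0.44 [ 0.92 -0.46  1.03]
[0.13162526 0.07145606 0.10087939]
```

>>> apply_moves --claw '[0, 0, 0, 0, 0, 0, 0]' --xyz '[[0.033, 0.018, 0], [0.033, 0.018, 0], [0.033, 0.018, 0], [0.033, 0.018, 0.02], [0, 0, 0.03], [0, 0, 0.03], [0, 0, 0]]' --twist '[[0, 0, 0], [0, 0, 0], [0, 0, 0], [0, 0, 0], [-0.0345, 0.0296, 0], [0, 0, 0], [0, 0, 0]]'

```text
clock: 11.15
position: [0.614, -0.0133, 0.2233]
tool_rot: [2.728, -0.325, 0.973]
force: [-0.4, -0.1, 0.3]
grip_width: -0.0002
finger_force: 0.0
```

```bash
python3 -c "
from h import *
status(); print(totool(kpt(40)-bot.observe()['position']))"
```

```text
clk 11.15 pos [ 0.614  -0.0133  0.2233] q [ 0.27  0.35 -0.44  2.08  0.7   0.29 -1.41] width -0.0001598307403398468
twist needed [-0.0034  0.0019  0.    ] k mm 62.86 lateral tool mm [ 2.8 -0.  -0. ] F axis 0.44 [-0.38 -0.1   0.28]
[-0.0027876   0.00010546  0.022863  ]
```

>>> apply_moves --claw '[0, 0, 0, 0, 0]' --xyz '[[-0.0028, 0, 0.012], [0, 0, 0.012], [0, 0, 0.005], [0, 0, 0], [0, 0, 0]]' --twist '[[0, 0, 0], [0, 0, 0], [0, 0, 0], [0, 0, 0], [0, 0, 0]]'

```text
clock: 11.65
position: [0.6267, -0.0167, 0.2014]
tool_rot: [2.724, -0.329, 0.972]
force: [0.3, -0.9, 0.2]
grip_width: -0.0
finger_force: 0.0
```

```bash
python3 -c "
from h import *
status()
s=save('scene','s5.png'); cv2.imwrite('pics/s5c.png',cv2.resize(s['img'][130:290,190:300],None,fx=3.5,fy=3.5,interpolation=2)[:,:,::-1])"
```

```text
clk 11.65 pos [ 0.6267 -0.0167  0.2014] q [ 0.2   0.39 -0.36  2.07  0.79  0.23 -1.49] width -1.850643624411563e-05
twist needed [ 0.0018 -0.0014  0.    ] k mm 37.62 lateral tool mm [-0.1  2.3  0. ] F axis 0.08 [ 0.25 -0.88  0.23]
```

View pics/s5c.png

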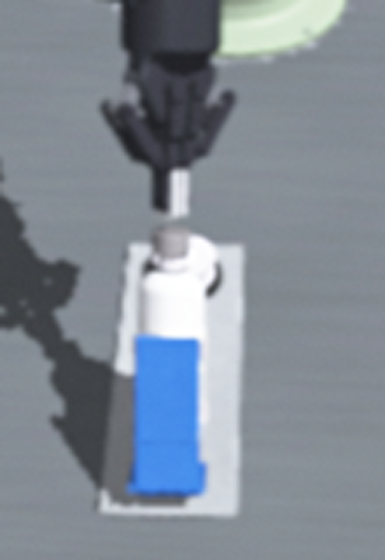

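The closed fingers point at the cap's middle, with a gap of roughly 10 mm. Feeling my way down.

>>> apply_moves --claw '[0, 0, 0, 0]' --xyz '[[0, -0.0015, 0.002], [0, 0, 0.002], [0, 0, 0.001], [0, 0, 0]]' --twist '[[0, 0, 0], [0, 0, 0], [0, 0, 0], [0, 0, 0]]'

```text
clock: 12.1
position: [0.6279, -0.0158, 0.1955]
tool_rot: [2.724, -0.329, 0.972]
force: [0.4, -0.5, -0.5]
grip_width: 0.0003
finger_force: 0.0
```

>>> apply_moves --claw '[0, 0]' --xyz '[[0, 0, 0.002], [0, 0, 0]]' --twist '[[0, 0, 0], [0, 0, 0]]'

```text
clock: 12.3
position: [0.6289, -0.0159, 0.1937]
tool_rot: [2.725, -0.329, 0.972]
force: [-0.3, -0.3, -0.5]
grip_width: -0.0001
finger_force: 0.0
```

```bash
python3 -c "
from h import *
status()"
```

```text
clk 12.3 pos [ 0.6289 -0.0159  0.1937] q [ 0.18  0.41 -0.33  2.07  0.82  0.22 -1.53] width -0.00013761427859320573
twist needed [ 0.0009 -0.0012  0.    ] k mm 29.75 lateral tool mm [-0.8  0.4 -0. ] F axis -0.31 [-0.31 -0.3  -0.54]
```

>>> apply_moves --claw '[0, 0]' --xyz '[[0, 0, 0.0015], [0, 0, 0]]' --twist '[[0, 0, 0], [0, 0, 0]]'

```text
clock: 12.5
position: [0.6297, -0.0159, 0.1924]
tool_rot: [2.724, -0.329, 0.972]
force: [0.4, -0.2, 0.2]
grip_width: 0.0003
finger_force: 0.0
```

>>> apply_moves --claw '[0, 0]' --xyz '[[0, 0, 0.0015], [0, 0, 0]]' --twist '[[0, 0, 0], [0, 0, 0]]'

```text
clock: 12.7
position: [0.6305, -0.0158, 0.1913]
tool_rot: [2.724, -0.329, 0.972]
force: [-1.3, 0.1, 3.0]
grip_width: -0.0002
finger_force: 1.3
```

Contact at k≈27 (3.2 N). Pressing now.

>>> apply_moves --claw '[0, 0, 0]' --xyz '[[0, 0, 0.003], [0, 0, 0.003], [0, 0, 0.002]]' --twist '[[0, 0, 0], [0, 0, 0], [0, 0, 0]]'

```text
clock: 13.0
position: [0.6346, -0.0157, 0.1843]
tool_rot: [2.724, -0.329, 0.972]
force: [-4.5, 0.3, 7.3]
grip_width: 0.0001
finger_force: 4.3
```

>>> apply_moves --claw '[0]' --xyz '[[0, 0, 0.001]]' --twist '[[0, 0, 0]]'

```text
clock: 13.1
position: [0.6351, -0.0156, 0.1834]
tool_rot: [2.724, -0.329, 0.972]
force: [-7.1, -0.7, 10.1]
grip_width: 0.0004
finger_force: 5.6
```

>>> apply_moves --claw '[0, 0]' --xyz '[[0, 0, 0.0004], [0, 0, 0]]' --twist '[[0, 0, 0], [0, 0, 0]]'

```text
clock: 13.3
position: [0.6352, -0.0157, 0.1832]
tool_rot: [2.724, -0.329, 0.972]
force: [-6.3, -0.3, 10.3]
grip_width: -0.0004
finger_force: 5.6
```

12 N, steady, beyond the 9 N at the stop. Retracting.

>>> apply_moves --claw '[0, 0, 0, 0, 0, 0]' --xyz '[[0, 0, -0.015], [0, 0, -0.03], [0, 0, -0.04], [0, 0, -0.02], [0, 0, 0], [0, 0, 0]]' --twist '[[0, 0, 0], [0, 0, 0], [0, 0, 0], [0, 0, 0], [0, 0, 0], [0, 0, 0]]'

```text
clock: 13.9
position: [0.5827, -0.018, 0.2738]
tool_rot: [2.724, -0.329, 0.971]
force: [-0.3, -0.4, 0.8]
grip_width: -0.0005
finger_force: 0.0
```

```bash
python3 -c "
from h import *
status()
s=save('scene','s6.png');t=save('top','t6.png')
b=cv2.resize(s['img'][130:290,190:300],None,fx=3,fy=3,interpolation=2);a=cv2.resize(t['img'][120:280,240:340],None,fx=3,fy=3,interpolation=2)
cv2.imwrite('pics/e6.png',np.hstack([b,a])[:,:,::-1])"
```

```text
clk 13.9 pos [ 0.5827 -0.018   0.2738] q [ 0.47  0.24 -0.64  2.09  0.54  0.38 -1.25] width -0.00047634100284084163
twist needed [ 0.002 -0.001 -0.   ] k mm 122.29 lateral tool mm [-1.3  0.9 -0. ] F axis 0.87 [-0.28 -0.41  0.84]
```

View pics/e6.png

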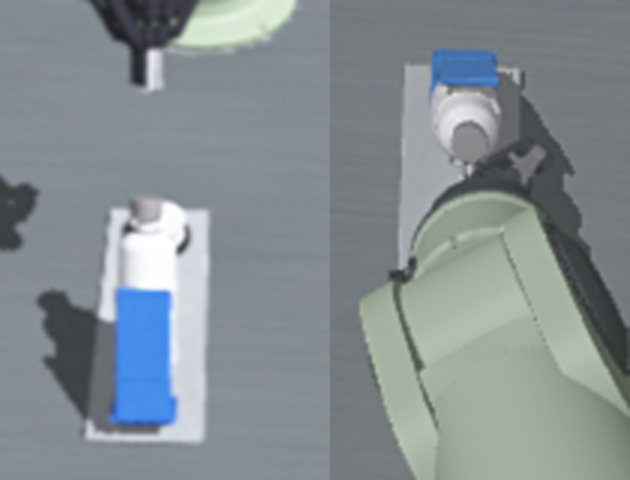

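The cap is up again (scene crop at 147,208), the pulley is still on the pad behind it, and the arm is clear.

```bash
python3 -c "
from workcell import bot
print(bot.job_done())"
```

```text
the job is handed in; nothing more can be done
None
```

I handed the job in: the pulley lies centred on the pad and released, and the cap got one brief press at about 12 N (its stop is at 9 N) and looks fully back up. It took about 14 s of the 51 s, the arm is clear, and the hand-in call gave no verdict.

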